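Press a glass jewel into its brass setting and hold the pressure

TASK

The glass jewel in the small bench press has just been cemented into its brass setting and has to be kept under pressure while the cement grips. With the press lever still up, push the open work tray home until it seats at its detent, so that the jewel stands under the press foot; then bring the spring-return lever down until it is level, which squeezes the spring foot onto the jewel with the right pressure, and finish while holding the lever there. Do not pull the lever down before the tray is home or far below level (the glass would crack), and do not knock over the flux bottle that stands beside the press.

Things in the scene. Friction and masses are not known exactly. Their poses are not given: they have to be found in the camera images.
- press: Grey rack-and-pinion bench press, fixed; base 175 (x) x 225 (y) x 22 mm, head 240 mm high and 64 mm wide. Origin on the bench under the head; its +x points away from the robot, +y left (yaw up to 0.25 rad), z up. Ram axis at x -0.030, y 0. The work tray slides along press y under the head and comes out to the left (+y); the lever is on the right side and points to the robot (-x).
- tray (a joint): How far the steel work tray stands out to press +y, m: 0 = home at its stop, range 0 to 0.095, 0.05 to 0.08 at the start. Slides with 1.5 N of friction; a spring ball detent resists with about 8 N between 0.011 and 0.005; once past, it draws the tray the last 5 mm to the stop and holds it.
- tray_push (a point): Centre of the outer (+y) face of the upright steel push plate at the tray's left end: 76 mm wide along press x, 5 mm thick, z 0.032 to 0.088; the point is at z 0.060. With the tray home it lies at press x -0.030, y 0.134 (102 mm clear of the head). To close, push along press -y.
- jewel: The work: a clear glass dome 38 mm across in a round brass setting 44 mm across, 20 mm high in all, held in the tray's nest and moving with the tray (underside at z 0.032, top at z 0.052). Origin at the centre of its underside, z up. With the tray home it lies on the ram axis.
- press_foot: Round rubber-faced foot, 31 mm across, on a spring spindle under the ram; face at z 0.061 with the lever up, 9 mm over the jewel. The ram goes down 34 mm per rad of lever; from contact the foot's spring (6 N preload, 3 N/mm, 18 mm travel) is squeezed, about 8 mm and 30 N with the lever level. Its origin is that of the press while the lever is up, not at the foot.
- lever (a joint): Lever angle, rad: 0 = up, 0.5 rad (29 degrees) above level, where its return spring keeps it; 0.5 = level; stop at 0.85. Grows as the lever's end goes down. At the middle of the grip it takes 1 to 2 N to start and about 10 N to hold it level; let go, it springs up.
- lever_pivot (a point): The lever's hinge point: press frame x 0.017, y -0.054, z 0.180; the axis is horizontal, along press y.
- lever_grip (a point): Middle of the black round grip of the lever, on its axis, 165 mm from the pivot (z 0.259 when up; 0.180 when level, then 165 mm to press -x of the pivot). The grip is 26 mm in diameter and 85 mm long, from 122 to 207 mm from the pivot, along the lever.
- flux_bottle: White flux bottle with a red cap, 54 mm across and 108 mm high, standing to the right of the press. Origin at the centre of its underside.

How it is judged:
By the outcome, as a careful person would: the job done as asked, in the order asked, and still so for the second after the job is handed in, while the arm keeps its last pose, push and grip.
It also fails if it takes over 45 s, if anything falls off the work surface, if the arm or the gripper's body presses on something with over 40 N, if the wrist force passes 120 N, or if a joint passes its speed limit or range.

ROBOT

A 6-joint arm with a two-finger parallel gripper is mounted at the origin on a cart in front of the work surface, level with it; the furniture and walls round the work are solid. World frame = base frame: x ahead of the robot, y to its left, z up, the work surface at z = 0. Lengths are in m, angles in rad, forces in N, time in s.
With the tool pointing down it reaches from about 0.15 to 0.775 m from the base axis. Payload 6.1 kg.
Tool frame: the origin (TCP) lies on the centre line of the jaws, within the pads' length; the fingertips stand 11 mm ahead of it and the grasp point (between the pads) lies 8 mm behind it; x points along the fingers, y is the direction in which the jaws open and shut, and the axes are right-handed (so a half turn about x gives the same grasp; the last joint's range is limited). The gripper opens to 85 mm and grips with 20 to 120 N. Pads are 22 mm wide; open, the fingers measure 114 mm over their backs; the gripper's body (76 mm by 85 mm) begins 54 mm behind the grasp point. The pads swing forward as they close: fully open they stand 13 mm farther back than shut.
Start: joints at [1.257, 0.126, -0.04, 1.405, 0, 1.571], TCP at [0.162, 0.499, 0.242] pointing down, gripper open.
Joint ranges: [-2.72, 2.72], [-0.95, 1.95], [-1.27, 1.35], [-1.78, 2.02], [-1.46, 1.47], [-3.14, 3.14]. Speed limits (rad/s): [2.39, 2.39, 3.01, 3.14, 3.14, 3.14].

INTERFACE

Orientations are given as a rotation vector (axis times angle).
In Python, from station import state, get_image, hand_in gives the robot as it stands.
- The arm moves only by the tool drive_tool, never from a script. Its argument "moves" is a list of rows, each an object with "dp": the shift along the tool's x, y, z in mm, a list of three; "twist": the turn, a rotation vector about the tool's x, y, z in degrees, a list of three. A call has 1 to 12 rows; each row shifts and turns the pose as measured when the row begins, along the tool's axes as they then stand; what a row does not reach is not made up. A row lasts 1/8 s, in which the tool goes at most 62.5 mm and 10.7 degrees, less where a joint would pass 70% of its speed; a pose out of reach is approached as far as the arm can. A call is refused whole if a number of a shift passes 62.5 or a number of a turn 10.7, either way. A call with a gripper value outside its range is refused whole. "claw" is the finger opening in mm, from 0 to 85.4, set as the call begins (left out, the last holds). The fingers move at their own pace and stop on an object; the grip force is fixed at half the most. Time passes only in rows, so rows that do not move let the fingers close. It gives the time, the measured TCP pose, the force and the opening at its end, in the units of the state.
- state(): the state, without advancing time (a new reading comes with each control period).
- get_image(name): name is "scene" or "side" or "wrist"; returns a dict with "image" (420x560x3 uint8, red, green, blue), "fx", "fy", "cx", "cy" (pixels), "rvec" (rotation vector, rad) and "tvec" (3), from world to camera coordinates, as OpenCV has them. Camera axes: x right, y down, z forward; pixel columns grow to the right and rows downward; lengths in m; the calibration is good to about 2 mm. A picture is of the moment at which its call begins. There is no depth.
- hand_in(): hands the job in, once; it reports no verdict.
The state is a dict: "time": time; "joint_pos": joint angles; "joint_vel": joint speeds; "effort": joint torques, N m; "position": TCP position; "tcp_rot": TCP orientation; "force": force on the tool from outside, world axes, zero at the start; "moment": the same for the moment, N m; "finger_gap": finger opening in m.
Only numpy, scipy, OpenCV 4.12 (cv2) and the standard library are available. Lean on these libraries where they do the work, as an engineer would, in place of code of your own. Each camera call takes 0.05 s, during which the arm holds its last target. There are 200 camera calls.

## Working session

There is one attempt and no reset: what is moved stays moved. The work goes in short steps, Python scripts to look and compute and a tool call to move; the robot and the scene stay as the last step left them, time stands still between calls to the robot, and variables do not carry over. Pictures are saved under pics/ and viewed, about 8 in all and at most 12, crops included, and the job is handed in when it is done.

Besides the shell and the picture viewer there is one more tool, called after "Call:" in YAML: its name, and indented under it one key for each argument. drive_tool: Moves the arm, as the interface text tells. Its arguments: {"type":"object","properties":{"moves":{"type":"array"},"claw":{"type":"number"}},"required":["moves"]}

```bash
mkdir -p pics; python3 - <<'E'
from station import state,get_image
import cv2,numpy as np,pickle
print(state())
d={}
for n in("scene","side"):
    g=get_image(n);d[n]=g;cv2.imwrite(f"pics/{n}0.png",g["image"][:,:,::-1])
    print(n,g["fx"],g["fy"],g["cx"],g["cy"],g["rvec"],g["tvec"])
pickle.dump(d,open("v0.pkl","wb"))
E
```

```text
{'time': 0.0, 'joint_pos': array([ 1.25700523e+00,  1.26360462e-01, -4.05934931e-02,  1.40539690e+00,
       -9.40649828e-06,  1.57079504e+00]), 'joint_vel': array([-8.55918295e-04, -8.54749454e-04, -3.62462505e-04, -1.92871027e-05,
        2.84835066e-04,  6.61952256e-04]), 'effort': array([-9.37343102e-04, -4.35912931e+01,  3.52924812e+01,  1.73247774e-02,
       -4.62039861e-05, -1.08759917e-05]), 'position': array([0.16193379, 0.49899733, 0.24154535]), 'tcp_rot': array([ 0.24506382,  1.55696452, -0.24748619]), 'force': array([-0.27231514,  0.63661513,  0.10356978]), 'moment': array([0.02787986, 0.00557308, 0.0255503 ]), 'finger_gap': 0.08563506003041191}
scene 426.36601645659204 426.36601645659204 279.88008672543316 213.6477864974572 [ 2.29826748 -0.8733479   0.33116905] [-0.45413775  0.38888686  0.74591774]
side 441.60564313404603 441.60564313404603 284.6768286445787 213.91647956523707 [ 1.61400508 -2.09912805  0.71915845] [0.13962526 0.55299043 0.65226059]
```

View pics/scene0.png

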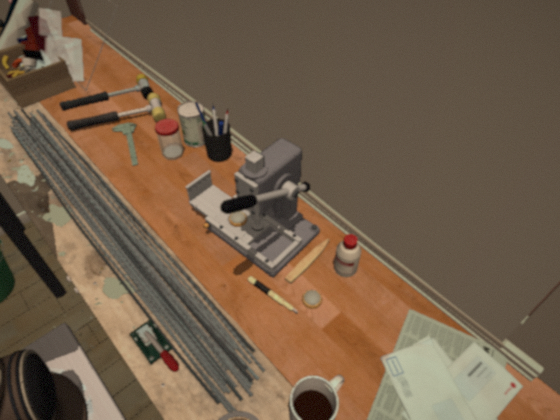

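View pics/side0.png

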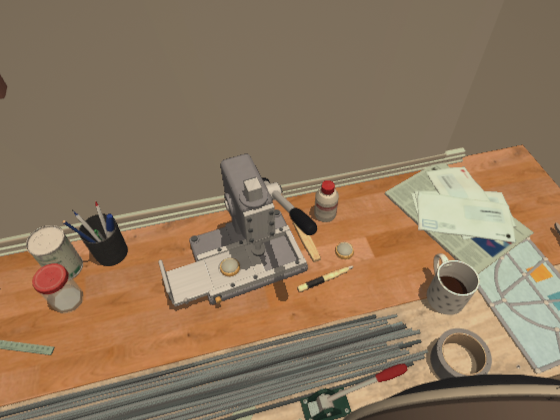

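The scene view shows the press at about (265,215) with the jewel on the pulled-out tray at (238,217). The side view shows the jewel at (229,267), the push plate near (165,283), the lever grip at (302,221) and the bottle at (326,203). I'll enlarge both.

```bash
python3 - <<'E'
import cv2,pickle
d=pickle.load(open("v0.pkl","rb"))
for n,(x,y) in {"scene":(180,130),"side":(150,150)}.items():
    c=d[n]["image"][y:y+150,x:x+200,::-1]
    cv2.imwrite(f"pics/{n}0c.png",cv2.resize(c,None,fx=4,fy=4,interpolation=cv2.INTER_CUBIC))
E
```

```text
(no output)
```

View pics/scene0c.png

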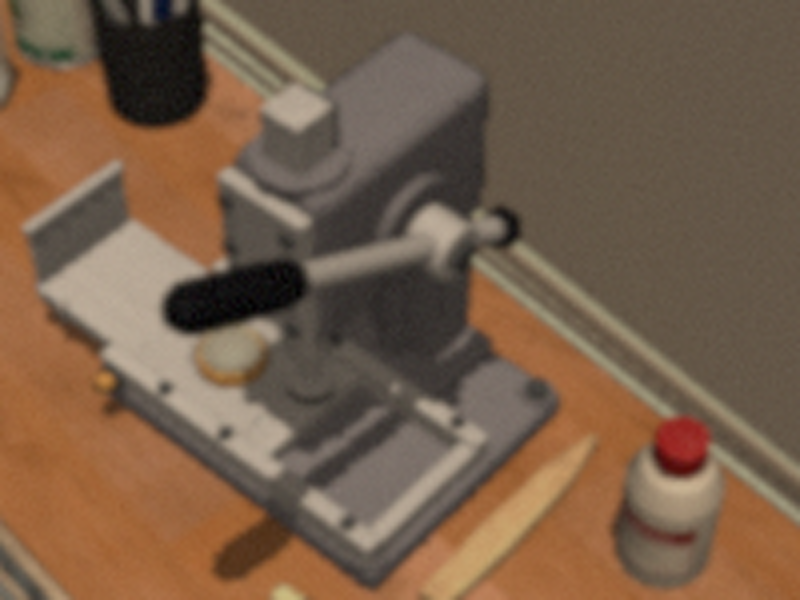

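View pics/side0c.png

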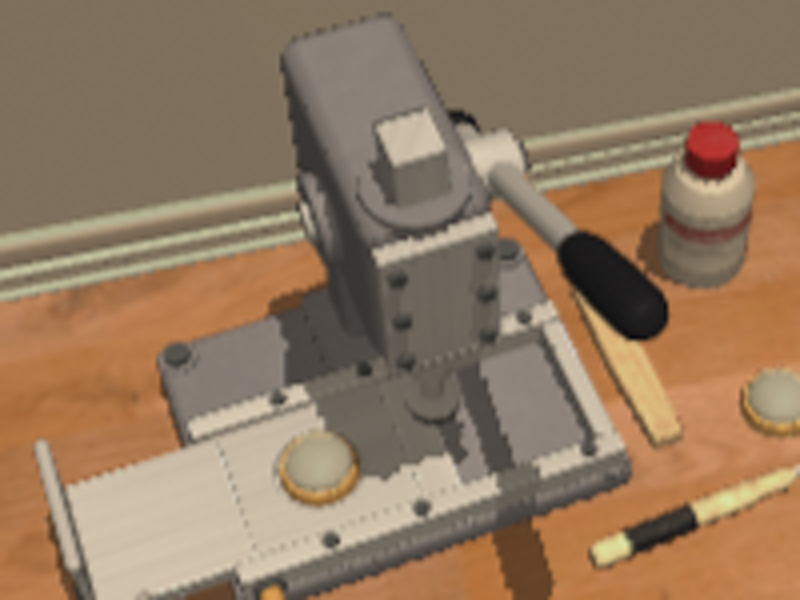

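The crops show the following full-image pixels:

| Feature | Scene | Side |
|---|---|---|
| Grip middle | (239.2,203.7) | (303,221) |
| Jewel | (237.5,218) | (229.7,266.2) |
| Plate top corners | (187,187.5), (210.5,171) | far corner (160.5,260.7) |
| Bottle cap | (350.7,238) | (328,184) |

I'll fit the press pose and tray opening to these.

```bash
cat > h.py <<'E'
import cv2,pickle,numpy as np
from scipy.optimize import least_squares
from scipy.spatial.transform import Rotation as R
d=pickle.load(open("v0.pkl","rb"))
def proj(n,P):
    g=d[n];K=np.array([[g["fx"],0,g["cx"]],[0,g["fy"],g["cy"]],[0,0,1.]])
    return cv2.projectPoints(np.array(P,float).reshape(-1,1,3),np.array(g["rvec"]),np.array(g["tvec"]),K,None)[0].reshape(-1,2)
def press(p,q):
    c,s=np.cos(p[2]),np.sin(p[2]);return np.array([p[0]+c*q[0]-s*q[1],p[1]+s*q[0]+c*q[1],q[2]])
E
python3 - <<'E'
from h import *
grip=(.017-.165*np.cos(.5),-.054,.180+.165*np.sin(.5))
def res(v):
    t=v[3]
    o=[("scene",grip,(239.2,203.7)),("side",grip,(303,221)),
    ("scene",(-.03,t,.042),(237.5,218.2)),("side",(-.03,t,.042),(229.7,266.4)),
    ("scene",(-.068,.132+t,.088),(187,187.5)),("scene",(.008,.132+t,.088),(210.5,171.0)),
    ("side",(.008,.132+t,.088),(160.5,260.7))]
    return np.concatenate([proj(n,press(v,q))[0]-u for n,q,u in o])
r=least_squares(res,[.5,.1,0,.06]);print(r.x,r.fun.reshape(-1,2).round(1).tolist())
v=r.x
b=least_squares(lambda b:np.r_[proj("scene",[*b])[0]-(350.7,238),proj("side",[*b])[0]-(328,184)],[.5,-.1,.1]);print("bottle cap",b.x,b.fun)
print("grip",press(v,grip),"plate",press(v,(-.03,.134+v[3],.06)),"plate home",press(v,(-.03,.134,.06)),"level",press(v,(-.148,-.054,.18)))
# checks: rear-right base etc
for q in [(.017,-.054,.18),(0,.032,.24),(0,-.032,.24)]:
    print(q,press(v,q).round(3),proj("scene",press(v,q)).round(0),proj("side",press(v,q)).round(0))
Rm=R.from_rotvec([0.24506382,1.55696452,-0.24748619]).as_matrix();print(Rm.round(3))
E
```

```text
[0.61329239 0.05201586 0.13517801 0.06399073] [[0.3, 0.1], [-0.0, 0.8], [1.0, -0.5], [0.7, -0.5], [-0.5, -0.5], [-0.8, -0.6], [-0.1, 0.1]]
bottle cap [ 0.68364876 -0.1380153   0.11320466] [ 0.15812588 -0.28230842  0.12194872  0.32441302]
grip [ 0.49393455 -0.01871485  0.25910521] plate [0.55688351 0.24415739 0.06      ] plate home [0.56550733 0.18075042 0.06      ] level [ 0.47391994 -0.02143699  0.18      ]
(0.017, -0.054, 0.18) [0.637 0.001 0.18 ] [[290. 190.]] [[272. 192.]]
(0, 0.032, 0.24) [0.609 0.084 0.24 ] [[253. 155.]] [[231. 191.]]
(0, -0.032, 0.24) [0.618 0.02  0.24 ] [[277. 169.]] [[264. 181.]]
[[-0.     0.309  0.951]
 [-0.001  0.951 -0.309]
 [-1.    -0.002  0.   ]]
```

The fit is consistent: residuals are within 1 px, giving press (0.613, 0.052), yaw 0.135 and tray 0.064. The fitted cap height of 0.113 agrees roughly with 0.108. I'll turn the tool so its y and z lie along press y and x, and close the fingers.

Call:
drive_tool:
  moves:
    - {"dp":[0,0,0],"twist":[-8.6,0,0]}
    - {"dp":[0,0,0],"twist":[-8.6,0,0]}
    - {"dp":[0,0,0],"twist":[-8.5,0,0]}
    - {"dp":[0,0,0],"twist":[0,0,0]}
  claw: 0

```text
time: 0.6
position: [0.1617, 0.4982, 0.2397]
tcp_rot: [-0.12, 1.57, 0.112]
force: [-0.4, 0.1, -0.3]
finger_gap: 0.012
```

```bash
cat >> h.py <<'E'
V=[.6133,.0520,.1352,.064]
def where():
    from station import state
    s=state();c,sn=np.cos(V[2]),np.sin(V[2]);D=s["position"]-np.array([V[0],V[1],0])
    M=np.array([[c,sn,0],[-sn,c,0],[0,0,1]]);T=R.from_rotvec(s["tcp_rot"]).as_matrix()
    print("t",round(s["time"],2),"press-frame TCP mm",(M@D*1e3).round(1),"force",(M@s["force"]).round(1),"gap",round(s["finger_gap"],4))
    print("tool axes in press\n",(M@T).round(3),s["joint_pos"].round(2))
E
python3 - <<'E'
from h import *
where()
def tri(a,b):
    r=least_squares(lambda q:np.r_[proj("scene",[*q])[0]-a,proj("side",[*q])[0]-b],[.5,.1,.1]).x
    D=r-[V[0],V[1],0];c,s=np.cos(V[2]),np.sin(V[2]);return (np.array([c*D[0]+s*D[1],-s*D[0]+c*D[1],D[2]])*1e3).round(0)
print("pen cup rim",tri((217,125),(100,226)),"red jar lid",tri((167,128),(51,278)))
print("head front top R",tri((180+310/4,130+215/4),(150+495/4,150+215/4)),"block top",tri((180+298/4,130+107/4),(150+411/4,150+135/4)))
E
```

```text
t 0.6 press-frame TCP mm [-387.4  503.   239.7] force [-0.4  0.2 -0.3] gap 0.012
tool axes in press
 [[-0.002 -0.012  1.   ]
 [-0.005  1.     0.012]
 [-1.    -0.005 -0.002]] [ 1.26  0.13 -0.04  1.41  0.    1.11]
pen cup rim [128. 292. 108.] red jar lid [ 46. 402.  94.]
head front top R [-55. -29. 237.] block top [-30.  -1. 275.]
```

Call:
drive_tool:
  moves:
    - {"dp":[0,-32,45],"twist":[0,0,0]}
    - {"dp":[0,-32,45],"twist":[0,0,0]}
    - {"dp":[0,-32,45],"twist":[0,0,0]}
    - {"dp":[0,-32,45],"twist":[0,0,0]}
    - {"dp":[0,-32,45],"twist":[0,0,0]}
    - {"dp":[0,-32,45],"twist":[0,0,0]}
    - {"dp":[0,-32,45],"twist":[0,0,0]}
    - {"dp":[0,-32,40],"twist":[0,0,0]}
    - {"dp":[0,0,0],"twist":[0,0,0]}

```text
time: 1.72
position: [0.5596, 0.2876, 0.2365]
tcp_rot: [-0.101, 1.574, 0.092]
force: [0.1, -0.3, -0.6]
finger_gap: 0.0
```

```bash
python3 -c "
from h import *
where()"
```

```text
t 1.73 press-frame TCP mm [-21.4 240.7 236.5] force [ 0.1 -0.4 -0.6] gap 0.0
tool axes in press
 [[-0.005  0.012  1.   ]
 [-0.006  1.    -0.012]
 [-1.    -0.006 -0.005]] [ 0.48  0.33  0.21  1.45 -0.    0.35]
```

Call:
drive_tool:
  moves:
    - {"dp":[50,0,-4],"twist":[0,0,0]}
    - {"dp":[50,0,-4],"twist":[0,0,0]}
    - {"dp":[45,0,0],"twist":[0,0,0]}
    - {"dp":[28,0,0],"twist":[0,0,0]}
    - {"dp":[0,0,0],"twist":[0,0,0]}

```text
time: 2.35
position: [0.5478, 0.2873, 0.0588]
tcp_rot: [-0.092, 1.575, 0.085]
force: [0.3, -0.8, 1.1]
finger_gap: -0.0001
```

```bash
python3 -c "
from h import *
where()
from station import get_image
g=get_image('scene');cv2.imwrite('pics/s1.png',cv2.resize(g['image'][110:290,140:380,::-1],None,fx=3,fy=3))"
```

```text
t 2.35 press-frame TCP mm [-33.1 242.   58.8] force [ 0.2 -0.9  1.1] gap -0.0001
tool axes in press
 [[-0.006  0.023  1.   ]
 [-0.005  1.    -0.023]
 [-1.    -0.005 -0.006]] [ 0.48  0.36 -0.14  1.07 -0.    0.37]
```

View pics/s1.png

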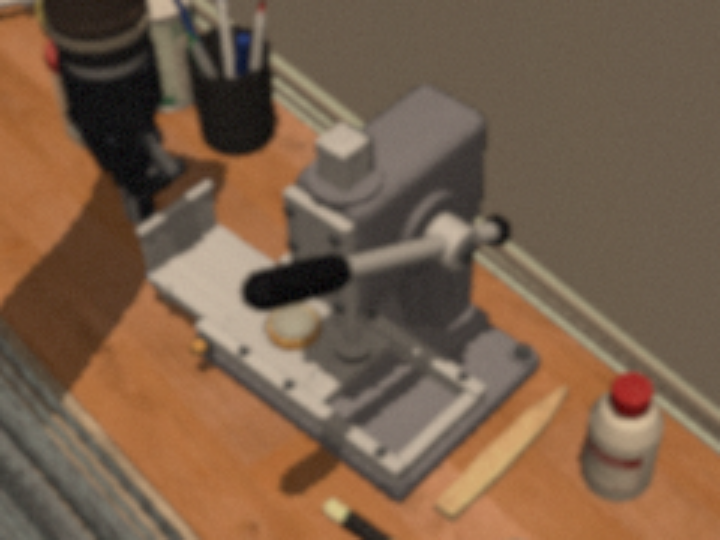

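The picture shows the closed fingers at crop (145,195), just outside the middle of the push plate. I'll push along -y at a moderate speed.

Call:
drive_tool:
  moves:
    - {"dp":[0,-9,0],"twist":[0,0,0]}
    - {"dp":[0,-9,0],"twist":[0,0,0]}
    - {"dp":[0,-6,0],"twist":[0,0,0]}
    - {"dp":[0,-6,0],"twist":[0,0,0]}
    - {"dp":[0,-8,0],"twist":[0,0,0]}
    - {"dp":[0,-8,0],"twist":[0,0,0]}
    - {"dp":[0,-8,0],"twist":[0,0,0]}
    - {"dp":[0,-8,0],"twist":[0,0,0]}
    - {"dp":[0,-6,0],"twist":[0,0,0]}

```text
time: 3.52
position: [0.5595, 0.2178, 0.0661]
tcp_rot: [-0.087, 1.565, 0.089]
force: [0.0, 2.3, -1.2]
finger_gap: 0.0001
```

```bash
python3 -c "
from h import *
where()"
```

```text
t 3.52 press-frame TCP mm [-31.  171.6  66.1] force [ 0.3  2.3 -1.2] gap 0.0001
tool axes in press
 [[ 0.004  0.023  1.   ]
 [ 0.001  1.    -0.023]
 [-1.     0.001  0.004]] [ 0.37  0.32 -0.19  1.06 -0.    0.26]
```

Call:
drive_tool:
  moves:
    - {"dp":[4,-4,0],"twist":[0,0,0]}
    - {"dp":[1,-4,0],"twist":[0,0,0]}
    - {"dp":[1,-3,0],"twist":[0,0,0]}
    - {"dp":[1,-3,0],"twist":[0,0,0]}

```text
time: 4.03
position: [0.5612, 0.2056, 0.0601]
tcp_rot: [-0.083, 1.564, 0.095]
force: [-4.4, 8.7, 7.2]
finger_gap: -0.0001
```

Call:
drive_tool:
  moves:
    - {"dp":[0,-3,0],"twist":[0,0,0]}
    - {"dp":[0,-3,0],"twist":[0,0,0]}

```text
time: 4.28
position: [0.5615, 0.2022, 0.0604]
tcp_rot: [-0.081, 1.564, 0.101]
force: [-0.3, 5.7, -0.7]
finger_gap: 0.0
```

```bash
python3 -c "
from h import *
where()"
```

```text
t 4.28 press-frame TCP mm [-31.1 155.8  60.4] force [ 0.4  5.7 -0.7] gap 0.0
tool axes in press
 [[ 0.006  0.019  1.   ]
 [ 0.013  1.    -0.019]
 [-1.     0.013  0.006]] [ 0.34  0.31 -0.21  1.04  0.01  0.22]
```

In the detent zone. I'll continue in small steps.

Call:
drive_tool:
  moves:
    - {"dp":[0,-3,0],"twist":[0,0,0]}
    - {"dp":[0,-3,0],"twist":[0,0,0]}

```text
time: 4.53
position: [0.5622, 0.1966, 0.0603]
tcp_rot: [-0.081, 1.564, 0.102]
force: [-1.5, 8.2, 2.3]
finger_gap: 0.0003
```

Call:
drive_tool:
  moves:
    - {"dp":[0,-3,0],"twist":[0,0,0]}
    - {"dp":[0,-3,0],"twist":[0,0,0]}

```text
time: 4.78
position: [0.5622, 0.1967, 0.0607]
tcp_rot: [-0.072, 1.565, 0.117]
force: [-3.3, 16.3, -0.6]
finger_gap: 0.0005
```

```bash
python3 -c "
from h import *
where()"
```

```text
t 4.78 press-frame TCP mm [-31.2 150.3  60.7] force [-1.1 16.6 -0.6] gap 0.0005
tool axes in press
 [[ 0.006  0.015  1.   ]
 [ 0.028  0.999 -0.015]
 [-1.     0.028  0.005]] [ 0.32  0.31 -0.22  1.04  0.03  0.2 ]
```

The tray stopped at y 150 (148.5 expected at home) and the push rose to 16 N, well past the 8 N detent. I'll back off, rise and look.

Call:
drive_tool:
  moves:
    - {"dp":[0,10,0],"twist":[0,0,1.7]}
    - {"dp":[0,20,0],"twist":[-1,0,0]}
    - {"dp":[-50,10,0],"twist":[0,0,0]}
    - {"dp":[-60,0,-5],"twist":[0,0,0]}
    - {"dp":[-60,0,-15],"twist":[0,0,0]}
    - {"dp":[-60,0,-20],"twist":[0,0,0]}
    - {"dp":[-55,0,-20],"twist":[0,0,0]}
    - {"dp":[0,0,0],"twist":[0,0,0]}
  claw: 0

```text
time: 5.78
position: [0.4957, 0.2144, 0.3523]
tcp_rot: [-0.072, 1.568, 0.151]
force: [1.2, 0.4, -0.4]
finger_gap: -0.0
```

```bash
python3 -c "
from h import *
where()
from station import get_image
a=[]
for n,(x,y) in {'scene':(170,130),'side':(150,150)}.items():
    g=get_image(n);d[n]=g;a.append(cv2.resize(g['image'][y:y+180,x:x+130,::-1],None,fx=3,fy=3,interpolation=cv2.INTER_CUBIC))
cv2.imwrite('pics/s2.png',np.hstack(a));pickle.dump(d,open('v1.pkl','wb'))
for n,o in (('scene',(170,130)),('side',(150,150))):
  for t in (0,.008):
    print(n,t,[((proj(n,press(V,q))[0]-o)*3).round(0).tolist() for q in ((-.068,.132+t,.088),(.008,.132+t,.088),(-.03,t,.042))])"
```

```text
t 5.78 press-frame TCP mm [-94.7 176.8 352.3] force [ 1.2  0.2 -0.4] gap -0.0
tool axes in press
 [[ 0.002 -0.007  1.   ]
 [ 0.05   0.999  0.007]
 [-0.999  0.05   0.003]] [0.38 0.17 0.26 1.64 0.05 0.24]
scene 0 [[104.0, 210.0], [174.0, 157.0], [265.0, 304.0]]
scene 0.008 [[97.0, 205.0], [167.0, 153.0], [257.0, 299.0]]
side 0 [[154.0, 392.0], [123.0, 302.0], [326.0, 318.0]]
side 0.008 [[142.0, 396.0], [112.0, 306.0], [315.0, 322.0]]
```

View pics/s2.png

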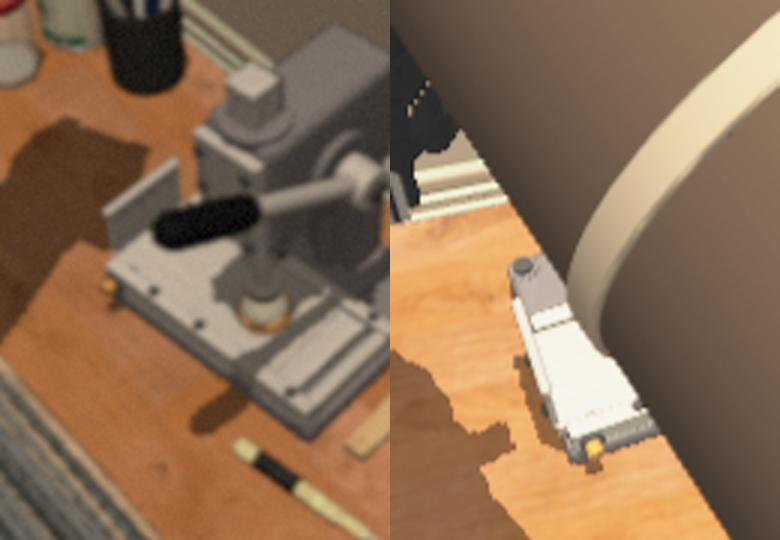

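The left crop shows the plate top corners at (105,210) and (177,160), against (104,210) and (174,157) predicted for home. The jewel is at (264,308) under the foot, so the tray is seated and the lever is still up. Next I'll remove the tilt, open the jaws and move above the grip.

Call:
drive_tool:
  moves:
    - {"dp":[-8,-45,-9],"twist":[0,0,-2.9]}
    - {"dp":[0,-45,-9],"twist":[0,0,0]}
    - {"dp":[0,-45,-9],"twist":[0,0,0]}
    - {"dp":[0,-45,-9],"twist":[0,0,0]}
    - {"dp":[0,-45,-8],"twist":[0,0,0]}
    - {"dp":[0,0,0],"twist":[0,0,0]}
  claw: 60

```text
time: 6.62
position: [0.4841, -0.0204, 0.3396]
tcp_rot: [-0.122, 1.595, 0.109]
force: [-0.4, 0.7, 0.3]
finger_gap: 0.0599
```

```bash
python3 -c "
from h import *
where()"
```

```text
t 6.62 press-frame TCP mm [-137.8  -54.3  339.6] force [-0.3  0.8  0.3] gap 0.0599
tool axes in press
 [[-0.028 -0.011  1.   ]
 [-0.007  1.     0.011]
 [-1.    -0.006 -0.028]] [-0.04  0.09  0.13  1.64 -0.01 -0.18]
```

Call:
drive_tool:
  moves:
    - {"dp":[25,0,0],"twist":[0,-1.6,0]}
    - {"dp":[25,0,0],"twist":[0,0,0]}
    - {"dp":[20,0,0],"twist":[0,0,0]}
    - {"dp":[11,0,0],"twist":[0,0,0]}
    - {"dp":[0,0,0],"twist":[0,0,0]}

```text
time: 7.25
position: [0.4822, -0.0187, 0.2478]
tcp_rot: [-0.12, 1.579, 0.113]
force: [-0.1, -0.1, 1.4]
finger_gap: 0.0594
```

```bash
python3 -c "
from h import *
where()
from station import get_image
a=[]
for n,(x,y) in {'scene':(170,110),'side':(210,130)}.items():
    g=get_image(n);a.append(cv2.resize(g['image'][y:y+180,x:x+130,::-1],None,fx=3,fy=3,interpolation=cv2.INTER_CUBIC))
cv2.imwrite('pics/s3.png',np.hstack(a))"
```

```text
t 7.25 press-frame TCP mm [-139.4  -52.4  247.8] force [-0.1 -0.1  1.4] gap 0.0594
tool axes in press
 [[-0.012 -0.013  1.   ]
 [-0.004  1.     0.013]
 [-1.    -0.004 -0.012]] [-0.04  0.05 -0.11  1.42 -0.01 -0.18]
```

View pics/s3.png

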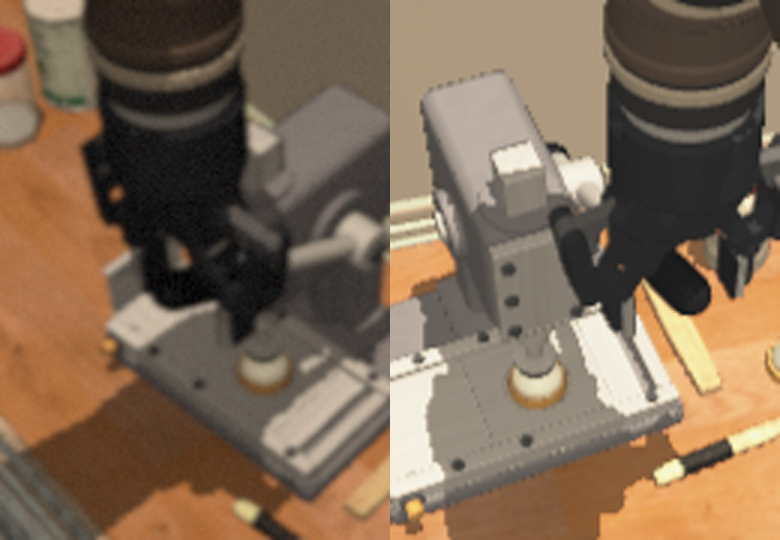

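The pictures show the open jaws straddling the grip, at right crop (600–745, 270), with the jewel under the foot at (537,380). I'll close on the grip.

Call:
drive_tool:
  moves:
    - {"dp":[-5,-1.5,0],"twist":[0,0,0]}
    - {"dp":[0,0,0],"twist":[0,0,0]}
    - {"dp":[0,0,0],"twist":[0,0,0]}
    - {"dp":[0,0,0],"twist":[0,0,0]}
    - {"dp":[0,0,0],"twist":[0,0,0]}
  claw: 10

```text
time: 7.98
position: [0.4837, -0.0185, 0.2566]
tcp_rot: [-0.116, 1.574, 0.116]
force: [-0.5, 1.8, -0.9]
finger_gap: 0.0241
```

```bash
python3 -c "
from h import *
where()"
```

```text
t 7.97 press-frame TCP mm [-138.   -52.4  256.6] force [-0.3  1.8 -0.9] gap 0.0241
tool axes in press
 [[-0.007 -0.012  1.   ]
 [-0.     1.     0.012]
 [-1.     0.    -0.007]] [-0.04  0.05 -0.09  1.44 -0.   -0.19]
```

The gap of 24 mm fits the 26 mm grip. The grasp point gives a lever angle of 28.6° above level (28.65° expected), 176.6 mm from the pivot. Now the first part of the arc down.

Call:
drive_tool:
  moves:
    - {"dp":[7.9,0,-4],"twist":[0,0,0]}
    - {"dp":[7.9,0,-3.7],"twist":[0,0,0]}
    - {"dp":[8.3,0,-3],"twist":[0,0,0]}
    - {"dp":[8.3,0,-3],"twist":[0,0,0]}
    - {"dp":[8.5,0,-2.4],"twist":[0,0,0]}
    - {"dp":[8.5,0,-2],"twist":[0,0,0]}

```text
time: 8.72
position: [0.4674, -0.0206, 0.2134]
tcp_rot: [-0.115, 1.558, 0.116]
force: [-3.5, 2.4, 6.7]
finger_gap: 0.0242
```

```bash
cat >>h.py <<'E'
def lev():
    from station import state
    s=state();T=R.from_rotvec(s["tcp_rot"]).as_matrix();g=s["position"]-.008*T[:,0]
    c,sn=np.cos(V[2]),np.sin(V[2]);D=g-[V[0],V[1],0];x=c*D[0]+sn*D[1]-.017;z=D[2]-.18
    print("grasp rel pivot mm",x*1e3,z*1e3,"r",np.hypot(x,z)*1e3,"lever",.5-np.arctan2(z,-x))
E
python3 -c "
from h import *
where();lev()"
```

```text
t 8.72 press-frame TCP mm [-154.3  -52.3  213.4] force [-3.1  2.9  6.7] gap 0.0242
tool axes in press
 [[ 0.01  -0.012  1.   ]
 [-0.     1.     0.012]
 [-1.    -0.     0.01 ]] [-0.05  0.01 -0.23  1.32  0.   -0.19]
grasp rel pivot mm -171.4285072206708 41.39117591175812 r 176.35464987140458 lever 0.2630857495845542
```

Lever at 0.263, radius steady and force small. I'll continue with 41 mm to go, x −5 mm.

Call:
drive_tool:
  moves:
    - {"dp":[9,0,-1.8],"twist":[0,0,0]}
    - {"dp":[9,0,-1.5],"twist":[0,0,0]}
    - {"dp":[9,0,-1],"twist":[0,0,0]}
    - {"dp":[8,0,-0.5],"twist":[0,0,0]}

```text
time: 9.22
position: [0.4632, -0.0212, 0.1835]
tcp_rot: [-0.114, 1.547, 0.115]
force: [-5.8, 2.4, 10.3]
finger_gap: 0.0242
```

```bash
python3 -c "
from h import *
where();lev()"
```

```text
t 9.22 press-frame TCP mm [-158.6  -52.3  183.5] force [-5.4  3.1 10.3] gap 0.0242
tool axes in press
 [[ 0.02  -0.011  1.   ]
 [-0.     1.     0.011]
 [-1.    -0.001  0.02 ]] [-0.05  0.   -0.3   1.25  0.   -0.19]
grasp rel pivot mm -175.7755448401992 11.51163238123451 r 176.15209293093727 lever 0.4346028664859422
```

Call:
drive_tool:
  moves:
    - {"dp":[7,0,0],"twist":[0,0,0]}
    - {"dp":[6,0,0],"twist":[0,0,0]}
    - {"dp":[3,0,0],"twist":[0,0,0]}

```text
time: 9.6
position: [0.463, -0.0212, 0.1719]
tcp_rot: [-0.113, 1.541, 0.114]
force: [-6.3, 2.2, 13.7]
finger_gap: 0.0241
```

```bash
python3 -c "
from h import *
where();lev()"
```

```text
t 9.6 press-frame TCP mm [-158.8  -52.3  171.9] force [-5.9  3.  13.7] gap 0.0241
tool axes in press
 [[ 0.027 -0.01   1.   ]
 [-0.001  1.     0.01 ]
 [-1.    -0.001  0.027]] [-0.05 -0.   -0.33  1.22  0.   -0.19]
grasp rel pivot mm -176.02536208137542 -0.07566312376988682 r 176.02537834297536 lever 0.5004298421444232
```

The kinematics put the lever at 0.500. I'll check that it holds, and look.

```bash
python3 -c "
from h import *
from station import get_image
for k in range(6): get_image('wrist')
where();lev()
a=[]
for n,(x,y) in {'scene':(170,110),'side':(210,150)}.items():
    g=get_image(n);a.append(cv2.resize(g['image'][y:y+150,x:x+130,::-1],None,fx=3,fy=3,interpolation=cv2.INTER_CUBIC))
    for ph in (-.08,0,.08):
      print(n,ph,[((proj(n,press(V,(.017-r*np.cos(ph),-.054,.18+r*np.sin(ph))))[0]-(x,y))*3+((390,0) if n=='side' else (0,0))).round(0).tolist() for r in (.08,.122,.207)])
cv2.imwrite('pics/s4.png',np.hstack(a))
lev()"
```

```text
t 9.9 press-frame TCP mm [-158.8  -52.3  172.1] force [-6.   2.5 11.8] gap 0.0241
tool axes in press
 [[ 0.027 -0.01   1.   ]
 [-0.001  1.     0.01 ]
 [-1.    -0.001  0.027]] [-0.05 -0.   -0.33  1.22  0.   -0.19]
grasp rel pivot mm -176.05764521954487 0.09282706622093517 r 176.05766969125585 lever 0.4994727462275023
scene -0.08 [[285.0, 313.0], [242.0, 353.0], [150.0, 440.0]]
scene 0 [[284.0, 307.0], [241.0, 344.0], [146.0, 425.0]]
scene 0.08 [[285.0, 300.0], [241.0, 334.0], [144.0, 408.0]]
side -0.08 [[623.0, 220.0], [649.0, 273.0], [706.0, 389.0]]
side 0 [[623.0, 215.0], [650.0, 265.0], [708.0, 376.0]]
side 0.08 [[623.0, 208.0], [650.0, 255.0], [709.0, 360.0]]
grasp rel pivot mm -176.02675762327107 0.12353384973423642 r 176.026800970687 lever 0.49929820993625246
```

View pics/s4.png

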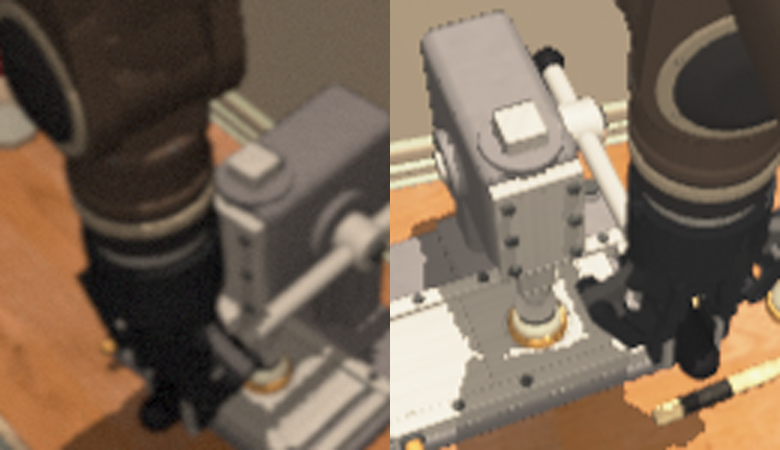

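Left crop: the rod passes through about (265,325), which is on the level prediction. Right crop: the grip end near (698,370) is close to (708,376). For an independent check I'll use the drop of the ram block on top of the head, which should be 17 mm for 0.5 rad.

```bash
python3 -c "
from h import *
from station import get_image
for n,(cx,cy),w in (('scene',(254.5,157),6),('side',(252.7,183.7),7)):
    a=d[n]['image'];g=get_image(n);b=g['image']
    x,y=int(cx),int(cy);k=8
    A=cv2.resize(a[y-w:y+w,x-w:x+w],None,fx=k,fy=k,interpolation=cv2.INTER_CUBIC)
    B=cv2.resize(b[y-w-5:y+w+25,x-w-12:x+w+12],None,fx=k,fy=k,interpolation=cv2.INTER_CUBIC)
    r=cv2.minMaxLoc(cv2.matchTemplate(B,A,cv2.TM_CCOEFF_NORMED))
    print(n,'shift',r[3][0]/k-12,r[3][1]/k-5,'score',r[1])
    p0=proj(n,press(V,(-.03,0,.275)))[0]
    for L in (.42,.46,.5,.54,.58): print('  ',L,(proj(n,press(V,(-.03,0,.275-.034*L)))[0]-p0).round(2))
    if n=='side': 
        x,y=255,160;c=cv2.resize(b[y:y+120,x:x+90,::-1],None,fx=5,fy=5,interpolation=cv2.INTER_CUBIC)
        for ph,col in ((-.06,(255,0,0)),(0,(0,255,0)),(.06,(0,0,255))):
            q=[((proj(n,press(V,(.017-r*np.cos(ph),-.054,.18+r*np.sin(ph))))[0]-(x,y))*5).astype(int).tolist() for r in (0,.207)]
            cv2.line(c,q[0],q[1],col,1)
        cv2.imwrite('pics/s5.png',c)
lev()"
```

```text
scene shift 0.375 6.625 score 0.9677559733390808
   0.42 [0.3  5.56]
   0.46 [0.32 6.08]
   0.5 [0.35 6.6 ]
   0.54 [0.38 7.12]
   0.58 [0.41 7.64]
side shift 0.75 6.25 score 0.9629319906234741
   0.42 [0.47 5.35]
   0.46 [0.51 5.85]
   0.5 [0.55 6.35]
   0.54 [0.6  6.85]
   0.58 [0.64 7.35]
grasp rel pivot mm -176.03817401229023 0.1180520792043449 r 176.0382135954429 lever 0.4993293951032481
```

View pics/s5.png

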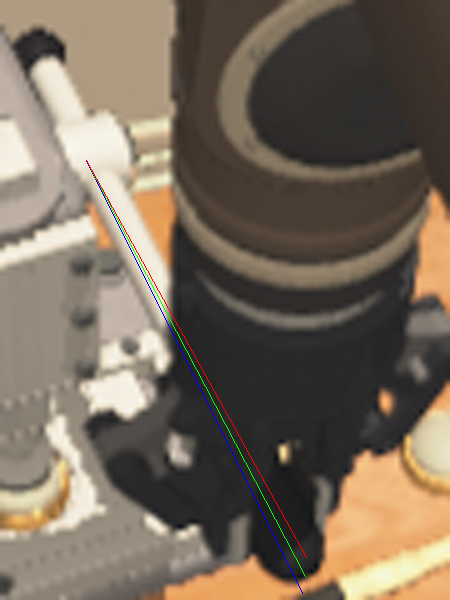

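The block drop gives 0.50 (scene) and 0.49 (side), and the overlay's level line ends on the grip's tip. The pose is steady, so I'm handing in.

```bash
python3 -c "
from station import hand_in
print(hand_in())
from h import *
where();lev()"
```

```text
the job is handed in; nothing more can be done
None
the job is handed in; nothing more can be done
```

The tray is home with the jewel under the press foot. The lever is gripped and held level, and the job was handed in at about 10 s of robot time. No verdict was reported.

- **Tray:** I pushed it in with closed fingers while the lever was still up. The push went through the detent and stopped at the home position, where the force rose to about 16 N. A picture then showed the push plate about 1 px from its predicted home position.
- **Lever:** I gripped it and brought it down in an arc. The arm pose gave a lever angle of 0.499 rad, which stayed steady for about 0.4 s. The drop of the ram block gave 0.50 in the scene camera and 0.49 in the side camera.
- **Force:** The tool carried about 12 N upward while holding the lever.
- **Small disagreements:** In the side view the upper part of the lever sits about 2–4 px off the projected line, roughly the size of the calibration and fit error. The bottle cap measured 0.113 m high against 0.108 m.
- **Not checked:** I did not measure the bottle again after the moves. The arm never came near its foot. The last state reading was refused because the job had already been handed in.

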